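# Clamp the re-glued tip box with the pump-lever bar clamp

## Robot

A 6-joint arm with a two-finger parallel gripper is mounted at the origin on a cart in front of the work surface, level with it; the furniture and walls round the work are solid. World frame = base frame: x ahead of the robot, y to its left, z up, the work surface at z = 0. Lengths are in m, angles in degrees, forces in N, time in s.
With the tool pointing down it reaches from about 0.4 to 0.825 m from the base axis. Payload 7 kg.
Tool frame: the origin (TCP) lies on the centre line of the jaws, within the pads' length; the fingertips stand 22 mm ahead of it and the grasp point (between the pads) lies 3 mm ahead of it; z points along the fingers, y is the line along which they close (so a half turn about z gives the same grasp; the last joint's range is limited). The gripper opens to 88 mm and grips with 3 to 60 N. Pads are 19 mm wide; open, the fingers measure 130 mm over their backs; the gripper's body (78 mm by 193 mm) begins 47 mm behind the grasp point.
Start: joints at [-56.431, 20.546, 0.682, 0, -70.136, -16.507], TCP at [0.198, -0.645, 0.249] pointing down, gripper open.
Joint ranges: [-176.03, 176.03], [-82.01, 121.73], [-58.28, 71.71], [-173.87, 95.51], [-174.79, -0.11], [-173.66, 173.66]. Speed limits (degrees/s): [136.94, 136.94, 172.46, 180, 180, 180].

## Interface

Orientations are given as [roll, pitch, yaw] about the fixed x, y, z axes, in that order (R = Rz(yaw) Ry(pitch) Rx(roll)).
In Python, from plant import get_state, cams, r gives the robot as it stands.
- The arm moves only by the tool apply_moves, never from a script. Its argument "targets" is a list of rows, each an object with "dp": the shift along the world's x, y, z in m, a list of three; "yaw": the turn about the world's z in degrees. In form: [{"dp": [x, y, z], "yaw": yaw}, ...]. A call has 1 to 20 rows; each row is the pose to reach, as a shift and turn from the pose commanded when the call began; what a row does not reach only later rows make up. A row lasts 1/12 s, in which the tool goes at most 41.7 mm and 7.16 degrees, less where a joint would pass 70% of its speed; a pose out of reach is approached as far as the arm can. A call with a gripper value outside its range is refused whole. "grip" is the gripper command: -1 is fully open, 1 is shut, values between are in proportion, set as the call begins (left out, the last holds). The fingers move at their own pace and stop on an object; "squeeze" is the grip in N (left out, the last holds). Time passes only in rows, so rows that repeat a pose let the fingers close. It gives the time, the measured TCP pose, the force, the opening and the grip force at its end, in the units of the state.
- get_state(): the state, without advancing time (a new reading comes with each control period).
- cams.capture(name): name is "side" or "top"; returns a dict with "image" (420x560x3 uint8, red, green, blue), "range_z" (420x560 float32, m along the optical axis (not along the pixel's ray), 0 where there is no reading), "fx", "fy", "cx", "cy" (pixels), "R" (3x3) and "t" (3): a world point X has camera coordinates R X + t. Camera axes: x right, y down, z forward; pixel columns grow to the right and rows downward; lengths in m; the calibration is good to about 2 mm. A picture is of the moment at which its call begins.
- r.close_job(): hands the job in; it is judged then, once.
The state is a dict: "time_s": time; "joints": joint angles; "qd": joint speeds; "joint_torque": joint torques, N m; "tcp_pos": TCP position; "eef_rot": TCP orientation; "contact_force": force on the tool from outside, world axes, zero at the start; "moment": the same for the moment, N m; "gripper_width": finger opening in m; "gripper_force": force on a finger pad.
Only numpy, scipy, OpenCV 4.12 (cv2) and the standard library are available. Lean on these libraries where they do the work, as an engineer would, in place of code of your own. Each camera call takes 0.05 s, during which the arm holds its last target. There are 200 camera calls.

## Task

The wooden tip box has been re-glued and must be held in the bench clamp, but a marker pen has been left lying in the path of the jaw: first take the pen away and lay it flat on the bare table, clear of the clamp. Then pump the clamp's red lever by its black grip bar (push it towards the box, let it come back, and again; do not shove the jaw itself along) until the jaw's pad meets the box and presses it home against the wooden fence. Finish while still holding the lever forward, with the jaw's sprung cushion pressed in about halfway, never nearly all the way, which would crush the box; leave the tape roll, the brown packet and the bag of cookies alone.

Things in the scene. Friction and masses are not known exactly. Their poses are not given: they have to be found in the camera images.
- clamp: bench bar clamp, fixed, 370 mm long. Origin on the table top under the lever's pivot; x = pressing direction (towards box and fence), y across, z up. Base board 15 mm thick, 110 mm wide for x=-50..195 mm, 145 mm wide for 195..320. Two guide rails, x=60..190, |y|=30..44, top z=40, flank the jaw's path. Drive housing |x|<45, |y|<30, z<57; a toothed rod at y=0, z=45..56 sticks out behind it
- fence_face (a point): centre of the working face of the wooden fence, at clamp x=290 mm, z=60 mm; the fence is 130 mm wide and stands z=15..100 mm
- lever (a joint): pump lever angle (rad), pivot along clamp y at x=0, z=20 mm. 0 = rest, leaning 0.3 back from upright, away from the box; 0.3 upright; 0.6 forward stop. A light spring returns it (1 to 3 N at the bar). Pushed forward it drives the jaw by a pawl on 5 mm teeth: 25 to 30 mm per full stroke, up to 6 mm of it lost at first; going back the jaw stays. Jaw moves 0.43 mm per mm of bar; takes 2 to 9 N
- pump_lever: the red lever with its grip bar; origin on its pivot, at clamp x=0, y=0, z=20 mm
- grip_bar (a point): black round bar across the top of the lever, 24 mm thick, 60 mm long along clamp y, red end rings; the point is its centre, 120 mm from the pivot: at lever 0 clamp x=-35, z=135 mm; at 0.3 x=0, z=140; at 0.6 x=35, z=135. It sits on a thin stem (8 mm), so fingers can straddle it from above, one before and one behind, and carry it to and fro
- jaw (a joint): travel of the jaw (m) along clamp x, 0 = fully back, at most 0.14. Brake friction of 3 N holds it; when the lever is let go a cushion pressed harder than that slides it back again, so the lever must be held at the end
- cushion (a joint): how far the sprung pad is pressed into the jaw (m): 0 = free, 0.02 = bottomed. Spring 1000 N/m: 10 mm is 10 N on the box. Four yellow pins between blue jaw plate and pad show 20 mm when free.
- jaw_bar: the moving jaw: toothed steel rod, blue plate (50 mm wide, z=32..88 mm, front at clamp x=72 mm + jaw) and the sprung pad it carries; origin at clamp x=jaw, z=0
- press_pad: black rubber pad, 50 mm wide, 56 mm high, that meets the box; origin at the centre of its front face, 60 mm above the table. Its clamp x is 106 mm + jaw - cushion
- tip_box: wooden tip box, 124 mm wide along y, 85 mm high, origin in the middle of its underside, front wall at x=-33 mm, back wall at x=35 mm (the lid overhangs the front 4 mm, above the pad). Stands loose on the base board up to 12 mm short of the fence, x about along clamp x; home against the fence its origin is at clamp x=255 mm
- marker_pen: white and black marker pen, 16 mm thick, 135 mm long along its y, origin mid-length at its underside, 15 g; lies level across the two rails before the pad (underside z=40 mm, its y about along clamp y). It may roll when nudged
- label_tape: bystander: roll of tape, 98 mm across, 25 mm high, flat on the table
- kraft_packet: bystander: flat brown paper packet 62x100x14 mm
- cookie_pack: bystander: clear bag of cookies 64x96x94 mm
Mind the look-alikes: they are no part of the job. Of the things that look like the marker_pen, the smallest one is meant.

How it is judged (in metres and radians):
On the way, in this order (a step that is already met when the one before it is completed fails the run):
1. the pen lies flat on the table, let go, touching no part of the clamp, the pad not yet on the box (height (world z) of marker_pen between -0.02 and 0.022 m and contact force between marker_pen and clamp below 0.02 N and contact force between marker_pen and the fingers below 0.02 N and contact force between press_pad and tip_box below 0.3 N and angle between marker_pen's own y axis and vertical between 1.42 and 1.72 rad), for 0.2 s.
2. the lever is pushed well forward by the hand, the pad still short of the box (value of joint lever above 0.2 rad and contact force between the fingers and pump_lever above 0.3 N and contact force between press_pad and tip_box below 0.3 N).
3. the pad presses the box with at least 5 N through the lever (value of joint cushion above 0.005 m and contact force between press_pad and tip_box above 4 N and value of joint lever above 0.02 rad), for 0.2 s.
At the end, for the whole second after the job is handed in: Hand still on the grip bar (over 0.5 N); cushion pressed in 5 to 15 mm, pad pressing the box with 4 to 17 N; box upright, square (0.06 rad) and home against the fence (origin beyond clamp x = 250 mm), at rest; pen on the table touching neither clamp nor robot (value of joint cushion between 0.005 and 0.015 m and contact force between press_pad and tip_box between 4 and 17 N and contact force between the fingers and pump_lever above 0.5 N and x of tip_box in the frame of clamp above 0.25 m and angle between the x axis of tip_box and the x axis of clamp, either way round below 0.06 rad and angle between tip_box's own z axis and vertical below 0.06 rad and linear speed of tip_box below 0.02 m/s and height (world z) of marker_pen between -0.02 and 0.022 m and contact force between marker_pen and clamp below 0.02 N and contact force between marker_pen and the arm below 0.02 N and angle between marker_pen's own y axis and vertical between 1.42 and 1.72 rad); the arm keeps its last pose, push and grip.
It fails at once if the cushion is pressed in more than 17 mm: the box is crushed (value of joint cushion above 0.017 m).
It fails at once if the jaw or its pad is shoved by the hand (contact force between the arm and jaw_bar above 6 N).
It fails at once if the tip box is tipped (angle between tip_box's own z axis and vertical above 0.25 rad).
It fails at once if a bystander (tape roll, packet or cookie bag) is moved more than 30 mm (distance of any of label_tape, kraft_packet, cookie_pack from where it was at the start of the episode above 0.03 m).
It also fails if it takes over 67 s, if anything falls off the work surface, if the arm or the gripper's body presses on something with over 40 N, if the wrist force passes 120 N, or if a joint passes its speed limit or range.

## Working session

There is one attempt and no reset: what is moved stays moved. The work goes in short steps, Python scripts to look and compute and a tool call to move; the robot and the scene stay as the last step left them, time stands still between calls to the robot, and variables do not carry over. Pictures are saved under pics/ and viewed, at most 10 in all, crops included, and the job is handed in when it is done.

Besides the shell and the picture viewer there is one more tool, called as name(argument=value, ...), one argument or row to a line, values as JSON. apply_moves: Moves the arm, as the interface text tells. Its arguments: {"type":"object","properties":{"targets":{"type":"array","items":{"type":"object","properties":{"dp":{"type":"array","items":{"type":"number"}},"yaw":{"type":"number"}}}},"grip":{"type":"number"},"squeeze":{"type":"number"}},"required":["targets"]}

```bash
mkdir -p pics; cat > h.py <<'E'
import numpy as np, cv2
from plant import get_state, cams, r
def cap(n):
    c=cams.capture(n); np.savez(f'/tmp/{n}.npz',**c); return c
def load(n): return dict(np.load(f'/tmp/{n}.npz'))
def world(c):
    z=c['range_z']; v,u=np.mgrid[:z.shape[0],:z.shape[1]]
    P=np.stack([(u-c['cx'])/c['fx']*z,(v-c['cy'])/c['fy']*z,z],-1)
    W=(P-c['t'])@c['R']; W[z==0]=np.nan; return W
def save(img,f,s=1): cv2.imwrite('pics/'+f,cv2.cvtColor(cv2.resize(img,None,fx=s,fy=s,interpolation=cv2.INTER_CUBIC),cv2.COLOR_RGB2BGR))
E
python3 - <<'E'
from h import *
a=cap('top');b=cap('side')
save(a['image'],'top0.png',1.4);save(b['image'],'side0.png',1.4)
for c in(a,b): print(c['R'],c['t'],c['fx'],-c['R'].T@c['t'])
print(get_state())
E
```

```text
[[-0.05549884 -0.99845614 -0.0022821 ]
 [-0.97503079  0.05468869 -0.21523036]
 [ 0.21502288 -0.00971992 -0.97656064]] [-0.05146776  0.52319899  1.66370832] 478.47057448765037 [ 0.14954336 -0.06383026  1.73720291]
[[ 0.99290219 -0.11725214 -0.0199293 ]
 [-0.07404226 -0.47825766 -0.87509277]
 [ 0.09307516  0.87035714 -0.48354469]] [-0.52703387  0.09844687  1.62531526] 435.9956944402702 [ 0.37930584 -1.42931762  0.86155929]
{'time_s': 0.1, 'joints': array([-5.64293436e+01,  2.05878478e+01,  6.38101118e-01, -1.73206649e-02,
       -7.01352561e+01, -1.65063851e+01]), 'qd': array([-0.00471366, -0.11353922,  0.06651196,  0.11973713,  0.0129736 ,
       -0.06967919]), 'joint_torque': array([-4.62553908e-04, -5.84164524e+01,  2.93752223e+01,  7.01558635e+00,
        1.01852103e-02, -6.86214162e-05]), 'tcp_pos': array([ 0.19792286, -0.64490348,  0.24770482]), 'eef_rot': array([ 1.79913874e+02, -8.54110546e-03, -1.62941620e+02]), 'contact_force': array([-0.30038445,  0.9365108 , -0.20866019]), 'moment': array([-0.00151157,  0.00279664,  0.01376353]), 'gripper_force': 0.0, 'gripper_width': 0.08737825229272914}
```

View pics/top0.png

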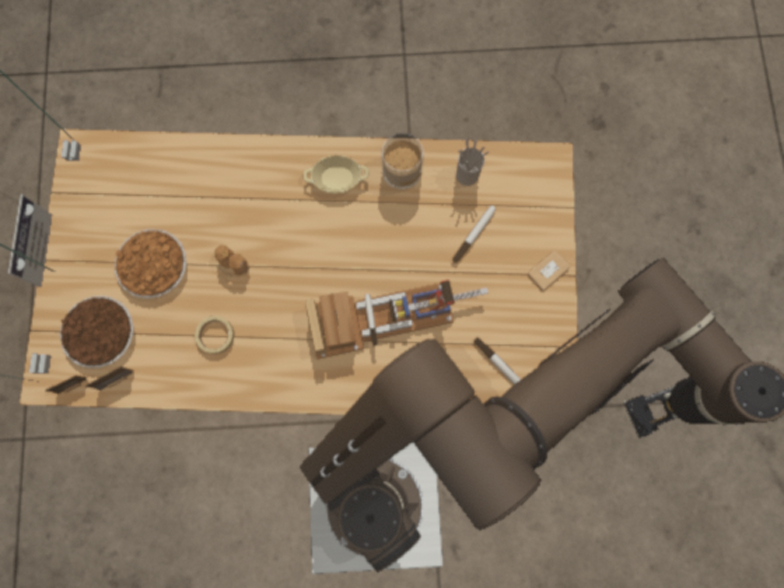

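View pics/side0.png

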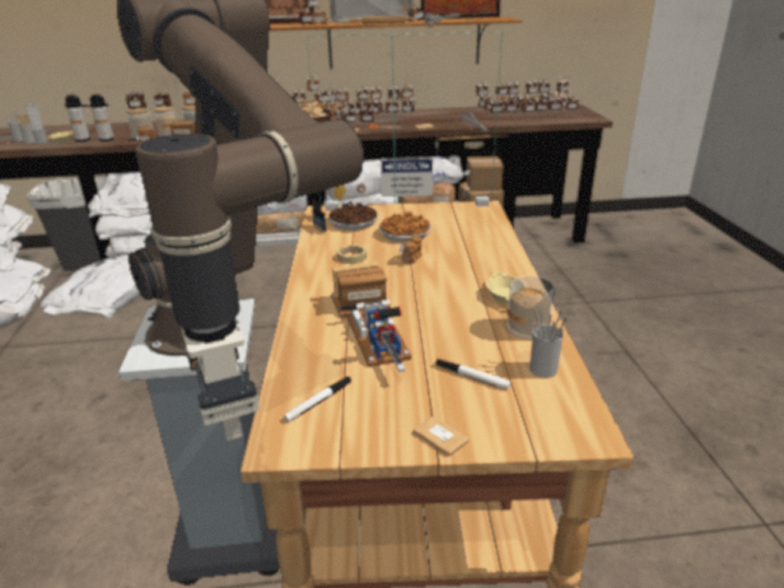

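Both views show three white and black pens. Top view (1.4x pixels): A across the clamp rails at (372,318), B loose at (474,233), C loose at (500,362). A is on the rails and looks shortest, so I'll check it in a close crop and measure all three.

```bash
python3 - <<'E'
from h import *
a=load('top');W=world(a);b=load('side');Wb=world(b)
i1=cv2.resize(a['image'][180:270,210:360],None,fx=4,fy=4,interpolation=cv2.INTER_CUBIC)
i2=cv2.resize(b['image'][180:270,220:300],None,fx=2.5,fy=2.5,interpolation=cv2.INTER_CUBIC)
o=np.zeros((585,600,3),np.uint8);o[:360]=i1;o[360:,:200]=i2;save(o,'crop0.png')
def m(lo,hi,u0,u1,v0,v1,f=None):
    s=np.zeros(W.shape[:2],bool);s[v0:v1,u0:u1]=1
    s&=(W[...,2]>lo)&(W[...,2]<hi)
    if f is not None:s&=f
    return s
im=a['image'].astype(int);sat=im.max(-1)-im.min(-1)
for n,(u0,u1,v0,v1) in dict(A=(255,275,205,250),B=(320,358,144,190),C=(333,372,238,276)).items():
    s=m(-.02,.08,u0,u1,v0,v1,(sat<30));p=W[s]
    rr=cv2.minAreaRect(p[:,:2].astype(np.float32)*1000);print(n,s.sum(),p.mean(0),p[:,2].max(),rr)
# height stats table
print(np.nanmedian(W[100:130,100:200,2]),np.nanmedian(Wb[270:300,230:250,2]))
for n,(u,v) in dict(fence=(225,232),box=(243,230),pen=(264,215),bar=(322,208)).items(): print(n,W[v,u])
for n,k,w in (('T',a,W),('S',b,Wb)):
    p=w[(w[...,2]>.07)&(w[...,2]<.18)&(abs(w[...,1])<.5)&(w[...,0]>.2)&(w[...,0]<.75)]
    print(n,len(p))
E
```

```text
A 265 [ 0.47123721 -0.01832722  0.04552988] 0.06826467791475077 ((462.3515625, -15.511611938476562), (69.2906494140625, 128.02442932128906), 87.02802276611328)
B 151 [ 0.70680721 -0.32101856  0.02025056] 0.034874446459459536 ((708.6919555664062, -322.3280029296875), (18.861778259277344, 130.33786010742188), 51.53281021118164)
C 172 [ 0.33234075 -0.34164776  0.01959247] 0.03311189241375949 ((341.6984558105469, -336.201904296875), (143.65650939941406, 20.352914810180664), 37.9276237487793)
-0.0002336531473974489 -0.0015856739088613726
fence [0.44517826 0.11993281 0.10054597]
box [0.44839087 0.05716256 0.10237407]
pen [ 0.50766303 -0.0167552   0.05426079]
bar [ 0.50147246 -0.21792515  0.14581657]
T 1410
S 946
```

View pics/crop0.png

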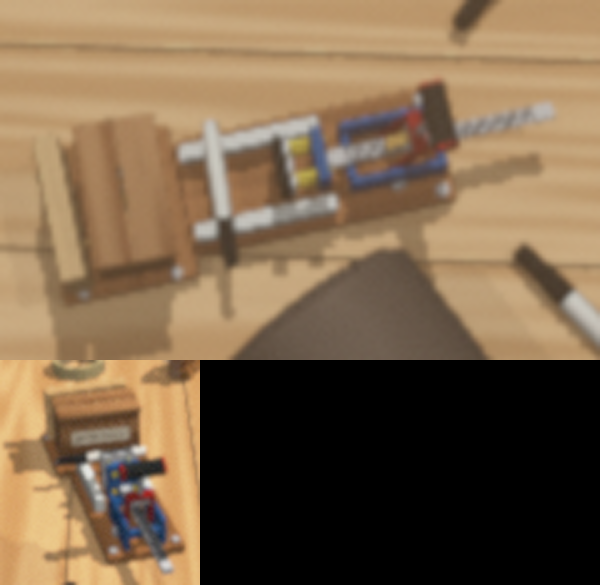

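Crop: pen A lies across the rails from its white end (210,125) to its black end (230,260). The pad is at (285,165), the grip bar at (437,117), the box at (130,190) and the fence at (62,210). Pen A is the one meant, and I'll now fit the clamp pose.

```bash
python3 - <<'E'
from h import *
from scipy.optimize import least_squares
a=load('top');W=world(a)
def ray(u,v,z):
    d=a['R'].T@np.array([(u-a['cx'])/a['fx'],(v-a['cy'])/a['fy'],1]);o=-a['R'].T@a['t']
    return o+d*(z-o[2])/d[2]
K=lambda x,y,z:ray(210+x/4-.4,180+y/4-.4,z)
pts=[((58,137),.1,(290,-65)),((88,280),.1,(290,65)),((437,115),.146,(-35,0)),((181,155),.04,(190,-37)),((316,124),.04,(60,-37)),((196,231),.04,(190,37)),((334,204),.04,(60,37))]
P=np.array([K(*p,z)[:2] for p,z,_ in pts]);C=np.array([[q[0],-q[1]] for *_,q in pts])/1000
# image up = +x world ; clamp x ~ +y world => clamp y ~ -x world
C[:,1]*=-1
T=lambda p:np.c_[p[0]+np.cos(p[2])*C[:,0]-np.sin(p[2])*C[:,1],p[1]+np.sin(p[2])*C[:,0]+np.cos(p[2])*C[:,1]]
s=least_squares(lambda p:(T(p)-P).ravel(),[.5,-.18,1.7],loss='soft_l1',f_scale=.003)
print('clamp',s.x,np.degrees(s.x[2]));print((T(s.x)-P).round(4))
x0,y0,th=s.x
toC=lambda w:np.c_[np.cos(th)*(w[:,0]-x0)+np.sin(th)*(w[:,1]-y0),-np.sin(th)*(w[:,0]-x0)+np.cos(th)*(w[:,1]-y0),w[:,2]]
e1,e2=K(211,122,.048),K(231,263,.048);print('pen ends',e1,e2,np.linalg.norm(e1-e2),'clamp',toC(np.array([e1,e2])))
for n,lo,hi,xl,xh in (('bar',.13,.16,-.08,.03),('box+fence',.09,.11,.15,.33)):
    Cc=toC(W.reshape(-1,3));m=(Cc[:,2]>lo)&(Cc[:,2]<hi)&(Cc[:,0]>xl)&(Cc[:,0]<xh)&(abs(Cc[:,1])<.09)
    q=Cc[m];print(n,m.sum(),q.mean(0),q.min(0),q.max(0))
pc=toC(np.array([K(276,165,.088),K(288,165,.088),K(326,155,.088)]));print('pad,plate',pc)
bb=toC(np.array([K(75,128,.1),K(150,115,.1),K(98,272,.1),K(178,258,.1)]));print('box',bb)
E
```

```text
clamp [ 0.49538437 -0.17394823  1.73955044] 99.66889850720392
[[ 0.0009  0.0016]
 [ 0.      0.0019]
 [ 0.0004 -0.0014]
 [-0.0002  0.0023]
 [-0.0002 -0.0022]
 [-0.0029  0.0002]
 [ 0.0013 -0.0028]]
pen ends [ 0.52741895 -0.01148423  0.048     ] [ 0.3980766  -0.02322727  0.048     ] 0.12987433603329904 clamp [[ 0.15477582 -0.05886605  0.048     ]
 [ 0.16492319  0.07061126  0.048     ]]
bar 125 [-0.03456622  0.00020015  0.14409595] [-0.04765619 -0.0310839   0.13326763] [-0.02365351  0.02945472  0.15375749]
box+fence 974 [ 0.25652077 -0.0039049   0.09940304] [ 0.20409987 -0.07191081  0.09003256] [0.31141294 0.06209614 0.10998911]
pad,plate [[0.10767733 0.00067687 0.088     ]
 [0.09740301 0.00302553 0.088     ]
 [0.06283903 0.0017343  0.088     ]]
box [[ 0.2724181  -0.06842253  0.1       ]
 [ 0.20595428 -0.06519732  0.1       ]
 [ 0.2783755   0.06047114  0.1       ]
 [ 0.20861849  0.0639323   0.1       ]]
```

apply_moves(
  targets=[
    {"dp": [0.02, 0.035, 0], "yaw": 0},
    {"dp": [0.04, 0.07, 0], "yaw": -2},
    {"dp": [0.06, 0.105, 0], "yaw": -4},
    {"dp": [0.08, 0.14, 0], "yaw": -6},
    {"dp": [0.1, 0.175, 0], "yaw": -8},
    {"dp": [0.12, 0.21, 0], "yaw": -10},
    {"dp": [0.14, 0.245, 0], "yaw": -11.9},
    {"dp": [0.16, 0.28, 0], "yaw": -11.9},
    {"dp": [0.175, 0.315, 0], "yaw": -11.9},
    {"dp": [0.19, 0.35, 0], "yaw": -11.9},
    {"dp": [0.2, 0.385, 0], "yaw": -11.9},
    {"dp": [0.21, 0.42, 0], "yaw": -11.9},
    {"dp": [0.22, 0.455, 0], "yaw": -11.9},
    {"dp": [0.23, 0.49, 0], "yaw": -11.9},
    {"dp": [0.24, 0.525, 0], "yaw": -11.9},
    {"dp": [0.25, 0.56, -0.01], "yaw": -11.9},
    {"dp": [0.26, 0.595, -0.03], "yaw": -11.9},
    {"dp": [0.265, 0.628, -0.06], "yaw": -11.9},
    {"dp": [0.265, 0.628, -0.09], "yaw": -11.9},
    {"dp": [0.265, 0.628, -0.1], "yaw": -11.9},
  ],
  grip=0.25,
  squeeze=8,
)

```text
time_s: 1.77
tcp_pos: [0.4609, -0.0158, 0.1446]
eef_rot: [-180.0, -0.3, -174.7]
contact_force: [-1.9, -0.4, 0.2]
gripper_width: 0.033
gripper_force: 0.0
```

```bash
python3 - <<'E'
from h import *
a=cap('top');b=cap('side')
s=get_state();print(s['tcp_pos'],s['eef_rot'],s['gripper_width'],s['time_s'],s['contact_force'])
o=np.zeros((560,800,3),np.uint8)
o[:,:400]=cv2.resize(b['image'][150:290,210:310],(400,560),interpolation=3);o[:,400:]=cv2.resize(a['image'][150:290,210:310],(400,560),interpolation=3)
save(o,'c1.png')
E
```

```text
[ 0.46133011 -0.01716924  0.14627003] [-179.93473558   -0.29497794 -174.7743905 ] 0.032836599045903796 1.8667 [ 0.06738924 -1.05129568  0.34036407]
```

View pics/c1.png

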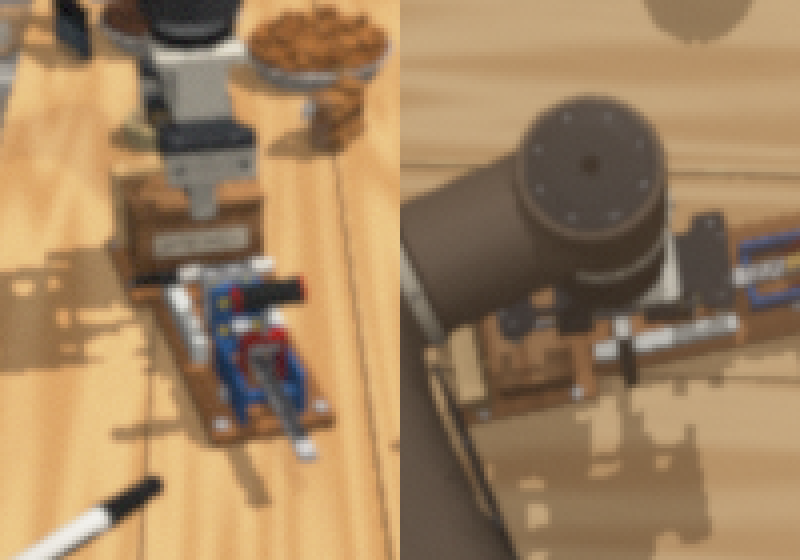

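The side crop shows the fingers at (203,200) over the rails. In the top crop the pen's black end sticks out at (627,360), in line with the hand. Descending.

apply_moves(
  targets=[
    {"dp": [0.001, 0, -0.02]},
    {"dp": [0.001, 0, -0.04]},
    {"dp": [0.001, 0, -0.055]},
    {"dp": [0.001, 0, -0.068]},
    {"dp": [0.001, 0, -0.076]},
    {"dp": [0.001, 0, -0.081]},
    {"dp": [0.001, 0, -0.081]},
    {"dp": [0.001, 0, -0.081]},
    {"dp": [0.001, 0, -0.081]},
  ],
)

```text
$.targets[0]: bad value
```

```bash
python3 -c "
from h import *
s=get_state();print(s['tcp_pos'],s['contact_force'],s['gripper_width'])"
```

```text
[ 0.46133011 -0.01716924  0.14627003] [ 0.06738924 -1.05129568  0.34036407] 0.032836599045903796
```

Yaw must be given in every row.

apply_moves(
  targets=[
    {"dp": [0.001, 0, -0.02], "yaw": 0},
    {"dp": [0.001, 0, -0.04], "yaw": 0},
    {"dp": [0.001, 0, -0.055], "yaw": 0},
    {"dp": [0.001, 0, -0.068], "yaw": 0},
    {"dp": [0.001, 0, -0.076], "yaw": 0},
    {"dp": [0.001, 0, -0.081], "yaw": 0},
    {"dp": [0.001, 0, -0.081], "yaw": 0},
    {"dp": [0.001, 0, -0.081], "yaw": 0},
  ],
)

```text
time_s: 2.53
tcp_pos: [0.4645, -0.0173, 0.0682]
eef_rot: [180.0, 0.0, -174.8]
contact_force: [-0.3, -0.2, 1.2]
gripper_width: 0.0329
gripper_force: 0.0
```

apply_moves(
  targets=[
    {"dp": [0, 0, 0], "yaw": 0},
    {"dp": [0, 0, 0], "yaw": 0},
    {"dp": [0, 0, 0], "yaw": 0},
    {"dp": [0, 0, 0], "yaw": 0},
    {"dp": [0, 0, 0], "yaw": 0},
    {"dp": [0, 0, 0], "yaw": 0},
  ],
  grip=1,
  squeeze=8,
)

```text
time_s: 3.03
tcp_pos: [0.4644, -0.0171, 0.068]
eef_rot: [180.0, 0.0, -174.8]
contact_force: [-1.4, 0.3, 5.7]
gripper_width: 0.0151
gripper_force: 8.0
```

The grip is a little high on the pen (5.7 N upward on the tool). Opening, lowering 5 mm and gripping again.

apply_moves(
  targets=[
    {"dp": [0, 0, 0], "yaw": 0},
    {"dp": [0, 0, 0], "yaw": 0},
    {"dp": [0, 0, 0], "yaw": 0},
    {"dp": [0, 0, -0.003], "yaw": 0},
    {"dp": [0, 0, -0.006], "yaw": 0},
    {"dp": [0, 0, -0.006], "yaw": 0},
    {"dp": [0, 0, -0.006], "yaw": 0},
  ],
  grip=0.35,
)

```text
time_s: 3.62
tcp_pos: [0.4638, -0.0174, 0.0612]
eef_rot: [-180.0, -0.1, -174.8]
contact_force: [-0.8, 1.0, 0.0]
gripper_width: 0.0282
gripper_force: 0.0
```

apply_moves(
  targets=[
    {"dp": [0, 0, 0], "yaw": 0},
    {"dp": [0, 0, 0], "yaw": 0},
    {"dp": [0, 0, 0], "yaw": 0},
    {"dp": [0, 0, 0], "yaw": 0},
    {"dp": [0, 0, 0], "yaw": 0},
    {"dp": [0, 0, 0], "yaw": 0},
  ],
  grip=1,
  squeeze=8,
)

```text
time_s: 4.12
tcp_pos: [0.4641, -0.0173, 0.0616]
eef_rot: [180.0, 0.0, -174.8]
contact_force: [0.4, 0.1, 0.4]
gripper_width: 0.0149
gripper_force: 8.0
```

apply_moves(
  targets=[
    {"dp": [0, 0, 0.02], "yaw": 0},
    {"dp": [0, 0, 0.05], "yaw": 0},
    {"dp": [0, 0, 0.08], "yaw": 0},
    {"dp": [0.03, 0, 0.09], "yaw": 0},
    {"dp": [0.06, 0, 0.09], "yaw": 0},
    {"dp": [0.1, 0.005, 0.09], "yaw": 0},
    {"dp": [0.14, 0.01, 0.09], "yaw": 0},
    {"dp": [0.175, 0.015, 0.09], "yaw": 0},
    {"dp": [0.2, 0.02, 0.08], "yaw": 0},
    {"dp": [0.2, 0.02, 0.06], "yaw": 0},
    {"dp": [0.2, 0.02, 0.03], "yaw": 0},
    {"dp": [0.2, 0.02, 0.01], "yaw": 0},
    {"dp": [0.2, 0.02, 0.01], "yaw": 0},
    {"dp": [0.2, 0.02, 0.01], "yaw": 0},
  ],
)

```text
time_s: 5.28
tcp_pos: [0.6633, 0.0024, 0.0706]
eef_rot: [-180.0, -0.2, -174.8]
contact_force: [-0.0, 0.5, 0.4]
gripper_width: 0.0153
gripper_force: 8.0
```

```bash
python3 - <<'E'
from h import *
a=cap('top');b=cap('side')
s=get_state();print(s['tcp_pos'],s['eef_rot'],s['gripper_width'],s['time_s'],s['contact_force'])
o=np.zeros((560,800,3),np.uint8)
o[:,:400]=cv2.resize(b['image'][150:290,230:330],(400,560),interpolation=3);o[:,400:]=cv2.resize(a['image'][110:250,220:320],(400,560),interpolation=3)
save(o,'c2.png')
E
```

```text
[0.66502725 0.00283691 0.07314581] [-1.79992387e+02  1.12670016e-01 -1.74812998e+02] 0.015404303005194193 5.3833 [0.11765185 0.00324047 1.36403239]
```

View pics/c2.png

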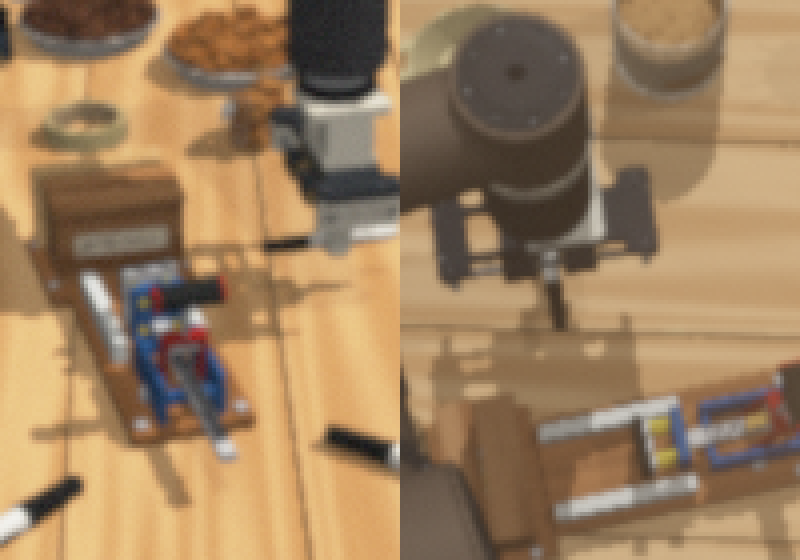

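The side crop shows the pen held level at (290,243), with the rails empty. The top crop shows clear table below. Lowering it.

apply_moves(
  targets=[
    {"dp": [0, 0, -0.02], "yaw": 0},
    {"dp": [0, 0, -0.035], "yaw": 0},
    {"dp": [0, 0, -0.043], "yaw": 0},
    {"dp": [0, 0, -0.047], "yaw": 0},
    {"dp": [0, 0, -0.048], "yaw": 0},
    {"dp": [0, 0, -0.048], "yaw": 0},
    {"dp": [0, 0, -0.048], "yaw": 0},
  ],
)

```text
time_s: 5.97
tcp_pos: [0.6648, 0.0029, 0.0247]
eef_rot: [180.0, 0.1, -174.8]
contact_force: [1.0, 0.3, 0.6]
gripper_width: 0.0151
gripper_force: 8.0
```

apply_moves(
  targets=[
    {"dp": [0, 0, -0.001], "yaw": 0},
    {"dp": [0, 0, -0.002], "yaw": 0},
    {"dp": [0, 0, -0.002], "yaw": 0},
    {"dp": [0, 0, -0.002], "yaw": 0},
  ],
)

```text
time_s: 6.3
tcp_pos: [0.6645, 0.0028, 0.0224]
eef_rot: [180.0, 0.1, -174.8]
contact_force: [-0.1, 0.6, 6.2]
gripper_width: 0.015
gripper_force: 10.7
```

apply_moves(
  targets=[
    {"dp": [0, 0, 0], "yaw": 0},
    {"dp": [0, 0, 0], "yaw": 0},
    {"dp": [0, 0, 0], "yaw": 0},
    {"dp": [0, 0, 0], "yaw": 0},
    {"dp": [0, 0, 0], "yaw": 0},
    {"dp": [0, 0, 0.02], "yaw": 0},
    {"dp": [0, 0, 0.05], "yaw": 0},
    {"dp": [0, 0, 0.09], "yaw": 0},
    {"dp": [0, 0, 0.13], "yaw": 0},
    {"dp": [0, 0, 0.17], "yaw": 0},
    {"dp": [0, 0, 0.18], "yaw": 0},
    {"dp": [0, 0, 0.18], "yaw": 0},
  ],
  grip=0.3,
)

```text
time_s: 7.3
tcp_pos: [0.6661, 0.003, 0.2066]
eef_rot: [180.0, 0.5, -174.8]
contact_force: [0.2, 0.0, 0.3]
gripper_width: 0.0307
gripper_force: 0.0
```

apply_moves(
  targets=[
    {"dp": [-0.02, -0.026, 0], "yaw": 1},
    {"dp": [-0.04, -0.052, 0], "yaw": 2},
    {"dp": [-0.06, -0.078, 0], "yaw": 3},
    {"dp": [-0.08, -0.104, 0], "yaw": 4},
    {"dp": [-0.1, -0.13, 0], "yaw": 4.5},
    {"dp": [-0.12, -0.156, 0], "yaw": 4.5},
    {"dp": [-0.14, -0.182, 0], "yaw": 4.5},
    {"dp": [-0.155, -0.2, 0], "yaw": 4.5},
    {"dp": [-0.163, -0.211, 0], "yaw": 4.5},
    {"dp": [-0.163, -0.211, 0], "yaw": 4.5},
    {"dp": [-0.163, -0.211, 0], "yaw": 4.5},
    {"dp": [-0.163, -0.211, 0], "yaw": 4.5},
  ],
  grip=0.25,
  squeeze=40,
)

```text
time_s: 8.3
tcp_pos: [0.5015, -0.2079, 0.2012]
eef_rot: [180.0, -0.0, -170.3]
contact_force: [0.8, 0.1, 0.2]
gripper_width: 0.0328
gripper_force: 0.0
```

```bash
python3 - <<'E'
from h import *
a=cap('top');b=cap('side')
s=get_state();print(s['tcp_pos'],s['eef_rot'],s['gripper_width'],s['time_s'],s['contact_force'])
o=np.zeros((560,800,3),np.uint8)
o[:,:400]=cv2.resize(b['image'][150:290,230:330],(400,560),interpolation=3);o[:,400:]=cv2.resize(a['image'][130:270,240:340],(400,560),interpolation=3)
save(o,'c3.png')
W=world(a); hh=W[140:215,230:300]; im=a['image'][140:215,230:300].astype(int)
m=(hh[...,2]>.005)&(hh[...,2]<.03)&((im.max(-1)-im.min(-1)<35))&(hh[...,0]>.57)
print('pen',m.sum(),hh[m].mean(0) if m.any() else 0,hh[m].min(0),hh[m].max(0))
E
```

```text
[ 0.50169461 -0.20757861  0.20126486] [ 1.79993961e+02 -1.37223586e-02 -1.70284547e+02] 0.03308729879784273 8.4 [-0.48159591  0.04447627 -0.32108811]Traceback (most recent call last):
  File "<stdin>", line 9, in <module>
    return umr_minimum(a, axis, None, out, keepdims, initial, where)
ValueError: zero-size array to reduction operation minimum which has no identity
```

View pics/c3.png

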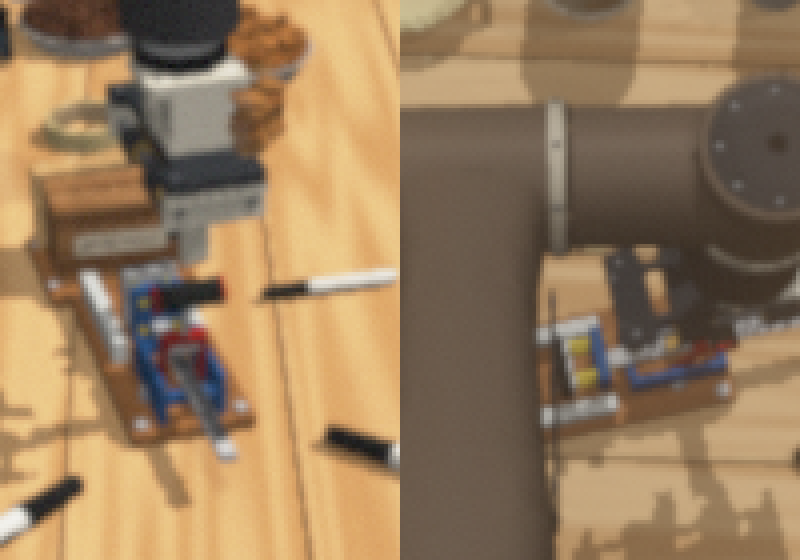

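Side crop: the pen lies flat and clear at (265,292)-(395,275), and the fingers at (195,240) are over the grip bar at (190,292). Straddling the bar now.

apply_moves(
  targets=[
    {"dp": [0, 0, -0.02], "yaw": 0},
    {"dp": [0, -0.001, -0.035], "yaw": 0},
    {"dp": [0, -0.001, -0.048], "yaw": 0},
    {"dp": [0, -0.001, -0.057], "yaw": 0},
    {"dp": [0, -0.001, -0.063], "yaw": 0},
    {"dp": [0, -0.001, -0.063], "yaw": 0},
    {"dp": [0, -0.001, -0.063], "yaw": 0},
    {"dp": [0, -0.001, -0.063], "yaw": 0},
  ],
)

```text
time_s: 9.07
tcp_pos: [0.5016, -0.2092, 0.1392]
eef_rot: [-180.0, 0.1, -170.3]
contact_force: [-0.6, -0.3, 0.3]
gripper_width: 0.0327
gripper_force: 0.0
```

apply_moves(
  targets=[
    {"dp": [-0.002, 0.009, 0], "yaw": 0},
    {"dp": [-0.003, 0.018, 0], "yaw": 0},
    {"dp": [-0.0045, 0.027, 0], "yaw": 0},
    {"dp": [-0.006, 0.036, 0], "yaw": 0},
    {"dp": [-0.0075, 0.045, 0], "yaw": 0},
    {"dp": [-0.009, 0.054, 0], "yaw": 0},
    {"dp": [-0.0105, 0.063, 0], "yaw": 0},
    {"dp": [-0.012, 0.071, 0], "yaw": 0},
    {"dp": [-0.012, 0.071, 0], "yaw": 0},
    {"dp": [-0.012, 0.071, 0], "yaw": 0},
  ],
)

```text
time_s: 9.9
tcp_pos: [0.4885, -0.1375, 0.1384]
eef_rot: [180.0, -0.1, -170.3]
contact_force: [-0.7, -1.7, 1.8]
gripper_width: 0.0329
gripper_force: 0.8
```

```bash
cat > look.py <<'E'
from h import *
import sys
x0,y0,th=.49538,-.17395,1.73955
a=cap('top');b=cap('side');s=get_state()
R2=np.array([[np.cos(th),np.sin(th)],[-np.sin(th),np.cos(th)]])
print('t',s['time_s'],'tcp clamp',(R2@(s['tcp_pos'][:2]-[x0,y0])).round(4),s['tcp_pos'][2],'F clamp',(R2@s['contact_force'][:2]).round(2))
for n,c in(('top',a),('side',b)):
    W=world(c);C=np.concatenate([(W[...,:2]-[x0,y0])@R2.T,W[...,2:]],-1)
    h=cv2.cvtColor(c['image'],cv2.COLOR_RGB2HSV).astype(int)
    blue=(h[...,0]>100)&(h[...,0]<130)&(h[...,1]>110); yel=(h[...,0]>20)&(h[...,0]<32)&(h[...,1]>140)
    inb=(abs(C[...,1])<.03)&(C[...,0]>.05)&(C[...,0]<.25)
    for nm,m in(('blue plate',blue&inb&(C[...,2]>.06)&(C[...,2]<.1)),('pins',yel&inb&(C[...,2]>.03))):
        q=C[m]
        if len(q)>3: print(n,nm,len(q),np.percentile(q[:,0],[2,50,98]).round(4),'z',np.median(q[:,2]).round(3))
if len(sys.argv)>1:
    o=np.zeros((560,800,3),np.uint8)
    o[:,:400]=cv2.resize(b['image'][170:240,240:290],(400,560),interpolation=3);o[:,400:]=cv2.resize(a['image'][170:240,230:280],(400,560),interpolation=3)
    save(o,sys.argv[1])
E
python3 look.py
```

```text
t 10.0 tcp clamp [0.0364 0.0006] 0.1384057638503695 F clamp [-1.2   1.04]
top pins 6 [0.1021 0.1043 0.1097] z 0.053
side blue plate 34 [0.0809 0.0871 0.0922] z 0.075
```

apply_moves(
  targets=[
    {"dp": [0.002, -0.009, 0], "yaw": 0},
    {"dp": [0.003, -0.02, 0], "yaw": 0},
    {"dp": [0.005, -0.031, 0], "yaw": 0},
    {"dp": [0.007, -0.042, 0], "yaw": 0},
    {"dp": [0.009, -0.053, 0], "yaw": 0},
    {"dp": [0.0105, -0.063, 0], "yaw": 0},
    {"dp": [0.012, -0.072, 0], "yaw": 0},
    {"dp": [0.012, -0.072, 0], "yaw": 0},
    {"dp": [0.012, -0.072, 0], "yaw": 0},
    {"dp": [0.0105, -0.063, 0], "yaw": 0},
    {"dp": [0.009, -0.054, 0], "yaw": 0},
    {"dp": [0.0075, -0.045, 0], "yaw": 0},
    {"dp": [0.006, -0.036, 0], "yaw": 0},
    {"dp": [0.0045, -0.027, 0], "yaw": 0},
    {"dp": [0.003, -0.018, 0], "yaw": 0},
    {"dp": [0.0015, -0.009, 0], "yaw": 0},
    {"dp": [0, 0, 0], "yaw": 0},
    {"dp": [0, 0, 0], "yaw": 0},
    {"dp": [0, 0, 0], "yaw": 0},
  ],
)

```text
time_s: 11.58
tcp_pos: [0.4885, -0.1374, 0.1383]
eef_rot: [180.0, -0.1, -170.3]
contact_force: [0.7, -1.9, 0.7]
gripper_width: 0.0331
gripper_force: 0.8
```

```bash
python3 look.py c4.png
```

```text
t 11.6833 tcp clamp [0.0365 0.0006] 0.13836034710304654 F clamp [-2.06  0.16]
top pins 12 [0.1286 0.1333 0.1359] z 0.064
side blue plate 24 [0.1048 0.1113 0.1173] z 0.067
```

View pics/c4.png

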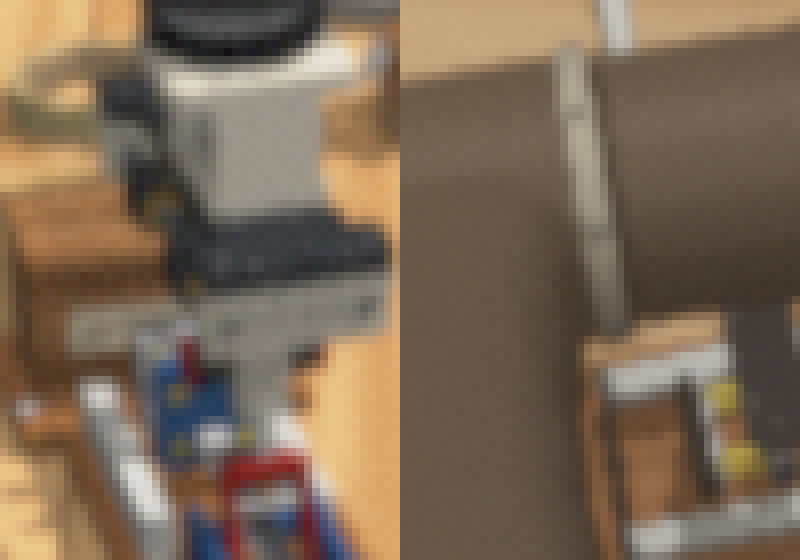

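Side crop: the blue plate at (200,400) is moving forward. Top crop: the pins at (735,430) still show at full length, so the pad is still free. Stroke 3.

apply_moves(
  targets=[
    {"dp": [0.002, -0.009, 0], "yaw": 0},
    {"dp": [0.003, -0.02, 0], "yaw": 0},
    {"dp": [0.005, -0.031, 0], "yaw": 0},
    {"dp": [0.007, -0.042, 0], "yaw": 0},
    {"dp": [0.009, -0.053, 0], "yaw": 0},
    {"dp": [0.0105, -0.063, 0], "yaw": 0},
    {"dp": [0.012, -0.072, 0], "yaw": 0},
    {"dp": [0.012, -0.072, 0], "yaw": 0},
    {"dp": [0.012, -0.072, 0], "yaw": 0},
    {"dp": [0.0105, -0.063, 0], "yaw": 0},
    {"dp": [0.009, -0.054, 0], "yaw": 0},
    {"dp": [0.0075, -0.045, 0], "yaw": 0},
    {"dp": [0.006, -0.036, 0], "yaw": 0},
    {"dp": [0.0045, -0.027, 0], "yaw": 0},
    {"dp": [0.003, -0.018, 0], "yaw": 0},
    {"dp": [0.0015, -0.009, 0], "yaw": 0},
    {"dp": [0, 0, 0], "yaw": 0},
    {"dp": [0, 0, 0], "yaw": 0},
    {"dp": [0, 0, 0], "yaw": 0},
  ],
)

```text
time_s: 13.27
tcp_pos: [0.4885, -0.1374, 0.1384]
eef_rot: [180.0, -0.1, -170.3]
contact_force: [-0.5, -1.9, 2.1]
gripper_width: 0.0327
gripper_force: 0.9
```

```bash
python3 look.py
```

```text
t 13.3667 tcp clamp [0.0365 0.0006] 0.13841272442309488 F clamp [-2.24  1.36]
top pins 20 [0.1511 0.1569 0.1612] z 0.071
side blue plate 14 [0.1305 0.1351 0.1419] z 0.084
```

apply_moves(
  targets=[
    {"dp": [0.002, -0.009, 0], "yaw": 0},
    {"dp": [0.003, -0.02, 0], "yaw": 0},
    {"dp": [0.005, -0.031, 0], "yaw": 0},
    {"dp": [0.007, -0.042, 0], "yaw": 0},
    {"dp": [0.009, -0.053, 0], "yaw": 0},
    {"dp": [0.0105, -0.063, 0], "yaw": 0},
    {"dp": [0.012, -0.072, 0], "yaw": 0},
    {"dp": [0.012, -0.072, 0], "yaw": 0},
    {"dp": [0.012, -0.072, 0], "yaw": 0},
    {"dp": [0.0105, -0.063, 0], "yaw": 0},
    {"dp": [0.009, -0.054, 0], "yaw": 0},
    {"dp": [0.0075, -0.045, 0], "yaw": 0},
    {"dp": [0.006, -0.036, 0], "yaw": 0},
    {"dp": [0.0045, -0.027, 0], "yaw": 0},
    {"dp": [0.003, -0.018, 0], "yaw": 0},
    {"dp": [0.0015, -0.009, 0], "yaw": 0},
    {"dp": [0, 0, 0], "yaw": 0},
    {"dp": [0, 0, 0], "yaw": 0},
    {"dp": [0, 0, 0], "yaw": 0},
  ],
)

```text
time_s: 14.95
tcp_pos: [0.4885, -0.1375, 0.1384]
eef_rot: [180.0, -0.1, -170.3]
contact_force: [-0.3, -2.0, 0.1]
gripper_width: 0.0327
gripper_force: 0.9
```

```bash
python3 look.py c5.png
```

```text
t 15.05 tcp clamp [0.0365 0.0006] 0.13840272643216012 F clamp [-2.05  0.91]
top pins 15 [0.1761 0.1794 0.1848] z 0.077
side blue plate 22 [0.1556 0.1625 0.1672] z 0.083
```

View pics/c5.png

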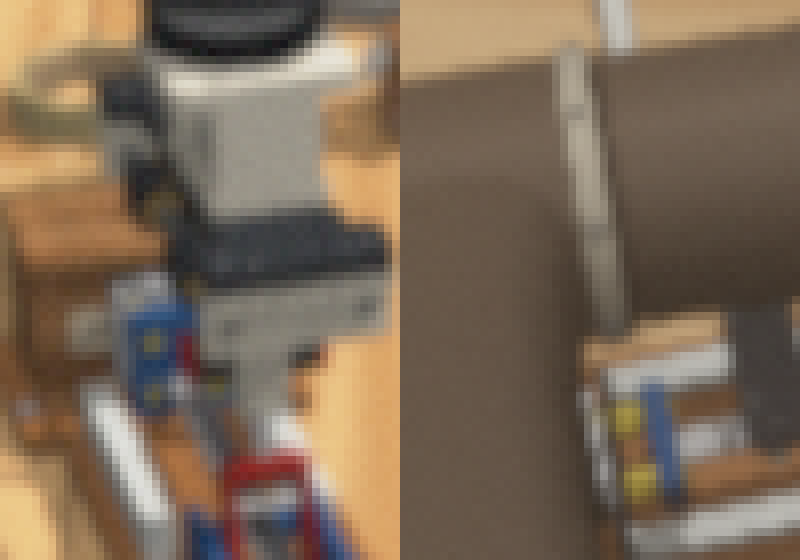

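Top crop: the blue plate is at column 660 and the pins at 610-645, still about 20 mm, so the pad is just short of the box. Measuring the jaw before the last stroke.

```bash
python3 - <<'E'
from h import *
a=load('top')
x0,y0,th=.49538,-.17395,1.73955
def cl(px,py,z):
    u=230+(px-400)/8-.44;v=170+py/8-.44
    d=a['R'].T@np.array([(u-a['cx'])/a['fx'],(v-a['cy'])/a['fy'],1]);o=-a['R'].T@a['t'];w=o+d*(z-o[2])/d[2]
    c,s=np.cos(th),np.sin(th);return (c*(w[0]-x0)+s*(w[1]-y0)).round(4),(-s*(w[0]-x0)+c*(w[1]-y0)).round(4)
for p in((640,390),(662,385),(662,490),(685,490),(612,415),(645,410),(625,485),(658,480)): print(p,cl(*p,.088 if p[0]!=612 and p[0]!=625 and p[0]!=645 and p[0]!=658 else .075))
g=a['image'][222:226,250:285].mean(0);print(g.astype(int).tolist())
E
```

```text
(640, 390) (np.float64(0.171), np.float64(-0.0231))
(662, 385) (np.float64(0.161), np.float64(-0.0232))
(662, 490) (np.float64(0.1711), np.float64(0.0226))
(685, 490) (np.float64(0.1613), np.float64(0.0248))
(612, 415) (np.float64(0.1855), np.float64(-0.0176))
(645, 410) (np.float64(0.1708), np.float64(-0.0165))
(625, 485) (np.float64(0.1865), np.float64(0.0144))
(658, 480) (np.float64(0.1719), np.float64(0.0155))
[[78, 66, 54], [72, 59, 48], [70, 59, 50], [107, 101, 93], [146, 141, 132], [118, 111, 98], [95, 83, 59], [124, 105, 57], [138, 114, 61], [130, 106, 59], [108, 90, 73], [79, 84, 105], [67, 85, 117], [77, 88, 115], [110, 106, 109], [139, 129, 121], [150, 140, 132], [153, 145, 139], [151, 144, 138], [143, 135, 129], [130, 123, 117], [121, 114, 109], [121, 114, 111], [94, 87, 82], [73, 65, 61], [68, 61, 57], [70, 63, 59], [69, 63, 58], [70, 61, 56], [74, 63, 56], [79, 65, 56], [92, 74, 61], [110, 87, 70], [114, 89, 70], [116, 90, 69]]
```

Jaw is about 0.099, so one more 25 mm stroke should give about 8 mm of cushion. I'll push slowly and check partway.

apply_moves(
  targets=[
    {"dp": [0.002, -0.009, 0], "yaw": 0},
    {"dp": [0.003, -0.02, 0], "yaw": 0},
    {"dp": [0.005, -0.031, 0], "yaw": 0},
    {"dp": [0.007, -0.042, 0], "yaw": 0},
    {"dp": [0.009, -0.053, 0], "yaw": 0},
    {"dp": [0.0105, -0.063, 0], "yaw": 0},
    {"dp": [0.012, -0.072, 0], "yaw": 0},
    {"dp": [0.012, -0.072, 0], "yaw": 0},
    {"dp": [0.012, -0.072, 0], "yaw": 0},
    {"dp": [0.0105, -0.063, 0], "yaw": 0},
    {"dp": [0.009, -0.055, 0], "yaw": 0},
    {"dp": [0.008, -0.049, 0], "yaw": 0},
    {"dp": [0.007, -0.043, 0], "yaw": 0},
    {"dp": [0.006, -0.037, 0], "yaw": 0},
    {"dp": [0.005, -0.031, 0], "yaw": 0},
    {"dp": [0.0045, -0.026, 0], "yaw": 0},
    {"dp": [0.0035, -0.021, 0], "yaw": 0},
    {"dp": [0.003, -0.018, 0], "yaw": 0},
    {"dp": [0.003, -0.018, 0], "yaw": 0},
    {"dp": [0.003, -0.018, 0], "yaw": 0},
  ],
)

```text
time_s: 16.72
tcp_pos: [0.4921, -0.1559, 0.1385]
eef_rot: [180.0, 0.0, -170.3]
contact_force: [1.5, -2.7, 1.7]
gripper_width: 0.0329
gripper_force: 1.4
```

```bash
python3 look.py
```

```text
t 16.8167 tcp clamp [0.0181 0.0004] 0.13827526919378952 F clamp [-2.58 -1.78]
side blue plate 33 [0.1687 0.1758 0.1837] z 0.074
```

apply_moves(
  targets=[
    {"dp": [-0.0005, 0.003, 0], "yaw": 0},
    {"dp": [-0.001, 0.006, 0], "yaw": 0},
    {"dp": [-0.0015, 0.009, 0], "yaw": 0},
    {"dp": [-0.0015, 0.009, 0], "yaw": 0},
    {"dp": [-0.0015, 0.009, 0], "yaw": 0},
  ],
)

```text
time_s: 17.23
tcp_pos: [0.4903, -0.1473, 0.138]
eef_rot: [180.0, -0.0, -170.4]
contact_force: [2.9, -4.2, -2.4]
gripper_width: 0.0328
gripper_force: 2.1
```

```bash
python3 look.py
```

```text
t 17.3333 tcp clamp [0.0271 0.0005] 0.13809620986853355 F clamp [-4.13 -1.58]
side blue plate 28 [0.1735 0.1798 0.1855] z 0.079
```

apply_moves(
  targets=[
    {"dp": [-0.0005, 0.003, 0], "yaw": 0},
    {"dp": [-0.001, 0.006, 0], "yaw": 0},
    {"dp": [-0.001, 0.007, 0], "yaw": 0},
    {"dp": [-0.001, 0.007, 0], "yaw": 0},
    {"dp": [-0.001, 0.007, 0], "yaw": 0},
  ],
)

```text
time_s: 17.75
tcp_pos: [0.4888, -0.1407, 0.1378]
eef_rot: [-180.0, -0.1, -170.4]
contact_force: [3.4, -6.9, -4.4]
gripper_width: 0.0328
gripper_force: 3.5
```

```bash
python3 look.py c6.png
```

```text
t 17.85 tcp clamp [0.0339 0.0008] 0.1378525500704202 F clamp [-6.56 -1.76]
top pins 9 [0.175  0.1784 0.18  ] z 0.068
side blue plate 29 [0.1752 0.1841 0.1914] z 0.077
```

View pics/c6.png

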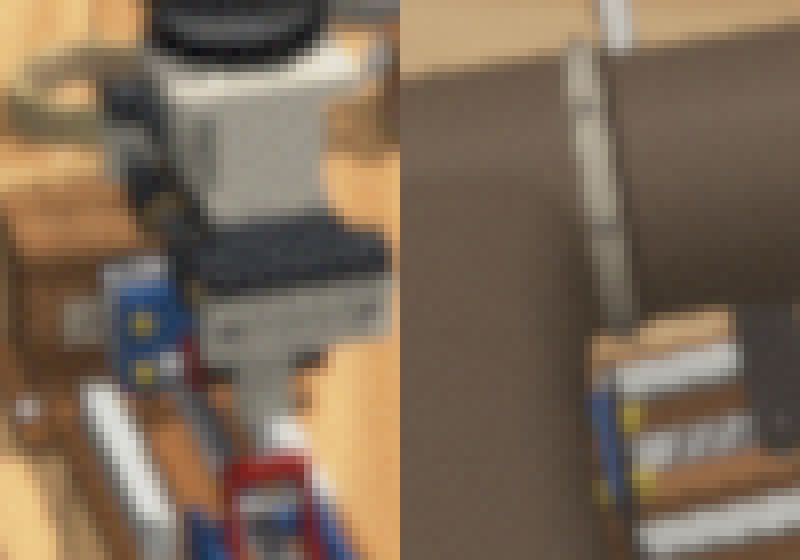

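Top crop: the pins now stick out behind the plate at (630,415) and (648,485), so the cushion is compressed roughly 7-8 mm. The bar force has risen by about 4.5 N, which suggests about 10 N on the box. I'll push 3 mm more, to sit mid-range, and check that it is steady.

apply_moves(
  targets=[
    {"dp": [-0.0002, 0.0015, 0], "yaw": 0},
    {"dp": [-0.0005, 0.003, 0], "yaw": 0},
    {"dp": [-0.0005, 0.003, 0], "yaw": 0},
    {"dp": [-0.0005, 0.003, 0], "yaw": 0},
    {"dp": [-0.0005, 0.003, 0], "yaw": 0},
    {"dp": [-0.0005, 0.003, 0], "yaw": 0},
  ],
)

```text
time_s: 18.35
tcp_pos: [0.4882, -0.1379, 0.1377]
eef_rot: [-180.0, -0.1, -170.4]
contact_force: [4.3, -7.2, -5.4]
gripper_width: 0.0331
gripper_force: 4.1
```

```bash
python3 look.py; python3 look.py; python3 look.py c7.png; python3 - <<'E'
from h import *
a=load('top')
for r0 in (222,230): print([tuple(map(int,x)) for x in a['image'][r0:r0+2,253:266].mean(0)])
W=world(a);x0,y0,th=.49538,-.17395,1.73955
i=a['image'].astype(int);y=(i[...,0]-i[...,2]>45)&(i[...,1]-i[...,2]>30)
# plate rear and pin-end positions by ray at z of upper pins
def cl(u,v,z):
    d=a['R'].T@np.array([(u-a['cx'])/a['fx'],(v-a['cy'])/a['fy'],1]);o=-a['R'].T@a['t'];w=o+d*(z-o[2])/d[2]
    c,s=np.cos(th),np.sin(th);return [round(float(q),4) for q in (c*(w[0]-x0)+s*(w[1]-y0),-s*(w[0]-x0)+c*(w[1]-y0))]
for u in range(253,266,2): print(u,cl(u,222.5,.076))
E
```

```text
t 18.45 tcp clamp [0.0368 0.001 ] 0.13774801663752498 F clamp [-7.82 -1.07]
top pins 11 [0.175  0.1785 0.1996] z 0.073
side blue plate 27 [0.1798 0.1859 0.1921] z 0.077
t 18.55 tcp clamp [0.0368 0.001 ] 0.13772148269151546 F clamp [-7.97 -2.72]
top pins 12 [0.175  0.1788 0.2007] z 0.074
side blue plate 27 [0.1797 0.1846 0.191 ] z 0.078
t 18.65 tcp clamp [0.0367 0.001 ] 0.13771186442705885 F clamp [-8.32 -1.46]
top pins 10 [0.175  0.1784 0.2009] z 0.074
side blue plate 26 [0.1775 0.1848 0.1902] z 0.08
[(95, 86, 69), (79, 83, 98), (64, 68, 85), (80, 73, 63), (120, 106, 60), (144, 127, 63), (138, 120, 61), (119, 96, 62), (111, 87, 66), (111, 88, 71), (113, 91, 74), (119, 97, 83), (121, 101, 87)]
[(102, 85, 51), (137, 119, 60), (113, 101, 67), (74, 73, 75), (63, 60, 65), (85, 78, 67), (127, 112, 64), (145, 126, 62), (144, 120, 62), (144, 108, 68), (143, 103, 70), (140, 100, 68), (133, 95, 63)]
253 [0.1968, -0.016]
255 [0.1899, -0.0145]
257 [0.183, -0.0129]
259 [0.1761, -0.0113]
261 [0.1692, -0.0097]
263 [0.1623, -0.0082]
265 [0.1554, -0.0066]
```

View pics/c7.png

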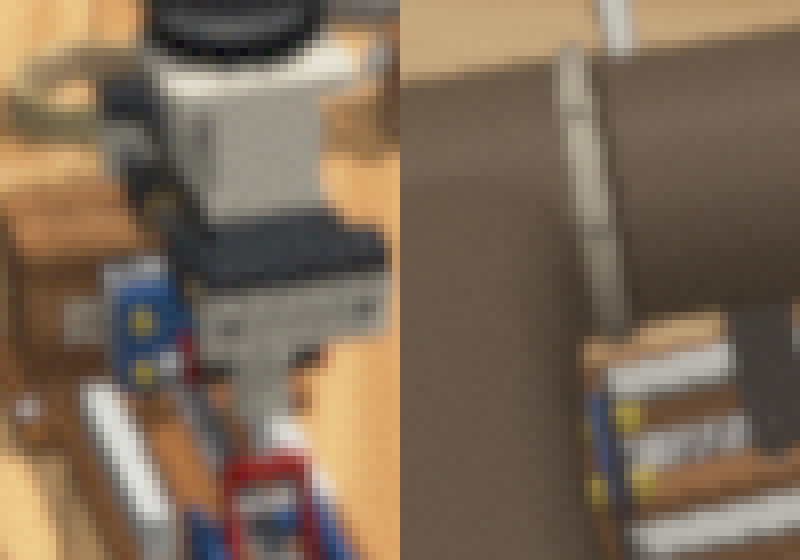

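Top crop: the pins stick out behind the plate at (630,415) and (645,485), by about 9-10 mm. The bar force, corrected for finger friction, also gives about 10 N, and both are steady. The pen is clear on the table, so I'm handing in.

```bash
python3 -c "
from plant import r
print(r.close_job())"
```

```text
the job is handed in; nothing more can be done
None
```

I handed the job in at about 18.7 s, with no verdict returned: the pen lies flat on the table clear of the clamp, and the hand holds the lever forward with the cushion pressed in an estimated 8–10 mm. I judged the box home from the jaw position and force, not from a direct view, because the arm hid it.

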